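# Right a tipped seed jar in its lane and hold the spring gate open to the clip

### The job

A seed sample jar has tipped over in the jar lane: stand it upright on its base again in its gap in the row, inside the lane and let go of it, without upsetting or shifting its neighbours. Only then take the black handle of the lane's spring gate, pull it out until its pointer lines up with the middle of the clip on the base plate, and keep holding it there: the program finishes while still holding the handle, because the spring shuts the gate when let go. Leave the dish, the spatula and the mouse where they are.

Things in the scene. Friction and masses are not known exactly. Their poses are not given: they have to be found in the camera images.
- lane: Fixed aluminium jar lane, a shallow channel. Origin: on the table, on the lane's centreline, at the gate blade. y runs along the lane away from the gate, x across it, away from the handle. Floor 4 mm above the table, 64 mm wide, between 6 mm wide lips 8 mm high; it runs from y = -60 to +490 mm, with a 30 mm high end stop. A 24 mm high white tray (170 x 140 mm) lies past the gate at y = -135 mm.
- housing (a point): Top centre (61 mm above the table) of the grey spring housing, a 30 x 60 mm block beside the lane, at lane x = -53 mm, y = 0, fixed. From it a 4 mm thick steel base plate runs out under the handle to lane x = -185 mm (y = -36 to +70 mm).
- jar: The tipped jar: white plastic jar, 48 mm diameter, 80 mm tall with its 42 mm wide, 18 mm tall grey cap, about 120 g; lying on its side along the lane, cap away from the gate. Origin: centre of its base (24 mm above the lane floor while lying); its y axis runs from base to cap. The lower 62 mm are the white body.
- jar_a: Neighbour, same white plastic jar, 48 mm diameter, 80 mm tall with its 42 mm wide, 18 mm tall grey cap, about 120 g; standing in the lane next to the gate. Origin: centre of its base, z up.
- jar_b: Neighbour, same white plastic jar, 48 mm diameter, 80 mm tall with its 42 mm wide, 18 mm tall grey cap, about 120 g; standing in the lane beyond the gap where the tipped jar lies. Origin: centre of its base, z up.
- jar_c: Neighbour, same white plastic jar, 48 mm diameter, 80 mm tall with its 42 mm wide, 18 mm tall grey cap, about 120 g; standing last in the lane, by the end stop. Origin: centre of its base, z up.
- gate (a joint): Spring gate's slide, in m: 0 = shut (blade across the lane), grows as the handle is pulled along the lane's -x axis; stop at 0.075. Spring pull about 3.3 N when shut, rising 1.1 N per 10 mm (110 N/m); it returns by itself when let go.
- pull: Black upright plate handle of the gate: 14 mm thick along the lane's x (the pull direction), 60 mm wide along y, 8 to 64 mm above the table. Origin: on the table's level under its middle; axes as the lane's. Shut, it is at lane x = -109 mm, 34 mm clear of the housing; a 12 mm wide bar, 18 to 32 mm above the table, joins them.
- grip (a point): Middle of the handle, 50 mm above the table: where to pinch it from above, fingers closing along the lane's x.
- pointer (a point): Tip of the small steel pointer on the +y side of the handle, 40 mm to the side of the handle's middle and 18 mm above the table; it moves with the handle, at the x of the handle's middle.
- clip: The mark: black clip (14 mm along the pull, 20 mm wide, 20 mm high, thin steel ridge along its middle) fixed on the base plate beside the pointer's path, 28 to 56 mm of pull away. Origin: under the middle of its edge nearest the pointer, 4 mm above the table; axes as the lane's. Lined up means that the pointer has the clip's x along the lane's x axis.
- dish: Glass dish, 90 mm wide, 18 mm high, on the desk; a bystander. Origin: centre of its underside.
- spatula: Wooden-handled spatula, 180 mm long, lying on the desk; a bystander. Origin near its middle.
- mouse: Black computer mouse, 100 x 58 x 26 mm; a bystander. Origin: centre of its underside.

How it is judged (in metres and radians):
On the way, in this order (a step that is already met when the one before it is completed fails the run):
1. the tipped jar stands upright on the lane floor between its neighbours, let go, the gate still shut (angle between jar's own y axis and vertical below 0.1 rad and height (world z) of jar below 0.009 m and x of jar in the frame of lane between -0.022 and 0.022 m and y of jar in the frame of lane between 0.09 and 0.38 m and contact force between jar and the fingers below 0.1 N and linear speed of jar below 0.02 m/s and value of joint gate below 0.015 m), for 0.3 s.
2. the gate is pulled out until the pointer is at the clip, the jar still standing (angle between jar's own y axis and vertical below 0.1 rad and height (world z) of jar below 0.009 m and x of jar in the frame of lane between -0.022 and 0.022 m and y of jar in the frame of lane between 0.09 and 0.38 m and x of pointer in the frame of clip between -0.005 and 0.005 m and contact force between the fingers and pull above 1 N), for 0.3 s.
At the end, for the whole second after the job is handed in: Fingers still hold the handle (over 1 N), at rest, pointer within 5 mm of the clip's middle; the jar stands on the lane floor (tilt under 0.1 rad, within 22 mm of the centreline) in the gap, released, at rest; all neighbours upright (0.1 rad) (all of step 2 and contact force between jar and the fingers below 0.1 N and linear speed of jar below 0.02 m/s and linear speed of pull below 0.01 m/s and angle between each of jar_a, jar_b, jar_c's own z axis and vertical below 0.1 rad); the arm keeps its last pose, push and grip.
It fails at once if the gate is opened while the jar still lies (value of joint gate above 0.02 m and angle between jar's own y axis and vertical above 0.3 rad).
It fails at once if a neighbour is tipped or shifted by more than 25 mm (angle between any of jar_a, jar_b, jar_c's own z axis and vertical above 0.35 rad or distance of any of jar_a, jar_b, jar_c from where it was at the start of the episode above 0.025 m).
It fails at once if the dish, spatula or mouse is shifted by more than 30 mm (distance of any of dish, spatula, mouse from where it was at the start of the episode above 0.03 m).
It also fails if it takes over 54 s, if anything falls off the work surface, if the arm or the gripper's body presses on something with over 40 N, if the wrist force passes 120 N, or if a joint passes its speed limit or range.

### The arm

A 6-joint arm with a two-finger parallel gripper is mounted at the origin on the work surface. World frame = base frame: x ahead of the robot, y to its left, z up, the work surface at z = 0. Lengths are in m, angles in degrees, forces in N, time in s.
With the tool pointing down it reaches from about 0.35 to 0.8 m from the base axis. Payload 7.3 kg.
Tool frame: the origin (TCP) lies between the finger pads; the fingertips stand 17 mm ahead of it and the grasp point (between the pads) lies 2 mm behind it; z points along the fingers, y is the line along which they close (so a half turn about z gives the same grasp; the last joint's range is limited). The gripper opens to 85 mm and grips with 20 to 120 N. Pads are 22 mm wide; open, the fingers measure 114 mm over their backs; the gripper's body (76 mm by 85 mm) begins 54 mm behind the grasp point. The pads swing forward as they close: fully open they stand 13 mm farther back than shut.
Start: joints at [61.765, 19.595, 87.324, -0, 73.075, -8.365], TCP at [0.178, 0.494, 0.248] pointing down, gripper open.
Joint ranges: [-145.02, 145.02], [-44.19, 115.74], [2.07, 154.8], [-57.11, 237.11], [16.16, 152.29], [-177.93, 177.93]. Speed limits (degrees/s): [147.25, 147.25, 180, 180, 180, 180].

### API

Orientations are given as [roll, pitch, yaw] about the fixed x, y, z axes, in that order (R = Rz(yaw) Ry(pitch) Rx(roll)).
In Python, from station import manip, camera, calibration, workorder gives the robot as it stands.
- The arm moves only by the shell command python3 -m jog 'ROWS'. ROWS is JSON, a list of rows, each an object with "slide": the shift along the tool's x, y, z in units of 25 mm (1.0 is 25 mm), a list of three; "spin": the turn about the tool's z in units of 180 degrees (1.0 is 180 degrees); "claw": the closure, from -1 (fully open) to 1 (shut). A call has 1 to 20 rows; each row shifts and turns the commanded pose from where the row before left it, along the tool's axes as they then stand; what a row does not reach is not made up. A row lasts 1/12 s, in which the tool goes at most 41.7 mm and 7.16 degrees, less where a joint would pass 70% of its speed; a pose out of reach is approached as far as the arm can. A call with a number of a shift or a turn outside -1 to 1 is refused whole. A call with a gripper value outside its range is refused whole. The fingers move at their own pace and stop on an object; the grip force is fixed at half the most. Time passes only in rows, so rows that do not move let the fingers close. It gives the time, the measured TCP pose, the force, the opening and the grip force at its end, in the units of the state.
- manip.get_obs(): the state, without advancing time (a new reading comes with each control period).
- camera(name): name is "side" or "top" or "wrist"; returns (picture, depth): 384x512x3 uint8, red, green, blue; 384x512 float32, m along the optical axis (not along the pixel's ray), 0 where there is no reading.
- calibration(name): a dict with "mtx" (3x3 intrinsics, pixels), "rvec" (rotation vector, rad) and "tvec" (3), from world to camera coordinates, as OpenCV has them. Camera axes: x right, y down, z forward; pixel columns grow to the right and rows downward; lengths in m; the calibration is good to about 2 mm. The wrist camera is an equidistant fisheye: a pixel r from the principal point sees the ray r / f radians off the axis. A picture is of the moment at which its call begins: read the wrist's pose just before it. calibration takes no time and is no camera call; for the wrist camera it gives the pose at the moment of the call.
- workorder.hand_in(): hands the job in; it is judged then, once.
The state is a dict: "clock": time; "q": joint angles; "joint_vel": joint speeds; "effort": joint torques, N m; "position": TCP position; "tcp_rot": TCP orientation; "wrist_force": force on the tool from outside, world axes, zero at the start; "ft_torque": the same for the moment, N m; "grip_width": opening from 0.0 (shut) to 1.0 (fully open); "gripper_force": force on a finger pad.
Only numpy, scipy, OpenCV 4.12 (cv2) and the standard library are available. Lean on these libraries where they do the work, as an engineer would, in place of code of your own. Each camera call takes 0.05 s, during which the arm holds its last target. There are 200 camera calls.

## Working session

There is one attempt and no reset: what is moved stays moved. The work goes in short steps, Python scripts to look and compute and a shell command to move; the robot and the scene stay as the last step left them, time stands still between calls to the robot, and variables do not carry over. Pictures are saved under pics/ and viewed, at most 10 in all, crops included, and the job is handed in when it is done.

```bash
mkdir -p pics; ls
python3 - <<'E'
from station import manip,camera,calibration
import cv2,numpy as np
o=manip.get_obs();print(o)
ims=[]
for n in("top","side"):
    p,d=camera(n);np.savez(f"{n}0.npz",p=p,d=d);c=calibration(n);print(n,{k:np.round(v,4).tolist() for k,v in c.items()})
    cv2.imwrite(f"pics/{n}0.png",p[:,:,::-1])
E
```

```text
pics
{'clock': 0.0, 'q': array([ 6.17656044e+01,  1.96371465e+01,  8.73789442e+01, -1.08027176e-03,
        7.30748988e+01, -8.36469870e+00]), 'joint_vel': array([-0.10686468,  0.02184733,  0.12818954,  0.03553375,  0.08114991,
        0.00165675]), 'effort': array([-5.22344169e-05, -4.33671212e+01, -2.46017718e+01, -2.81875600e-05,
        7.71218649e-03, -6.52427343e-05]), 'position': array([0.1782318 , 0.49340596, 0.24760907]), 'tcp_rot': array([-1.79909828e+02, -1.22145692e-02,  1.60130609e+02]), 'wrist_force': array([-0.72064209,  0.06391782,  0.11891928]), 'ft_torque': array([ 0.02895587, -0.00219058, -0.07663288]), 'gripper_force': 0.0, 'grip_width': 1.0013281176737499}
top {'mtx': [[356.318, 0.0, 257.7977], [0.0, 356.318, 187.2177], [0.0, 0.0, 1.0]], 'rvec': [2.1338, -2.0704, 0.2301], 'tvec': [0.0381, 0.5354, 0.6951]}
side {'mtx': [[361.5784, 0.0, 250.1449], [0.0, 361.5784, 195.9628], [0.0, 0.0, 1.0]], 'rvec': [2.245, -0.4098, 0.1601], 'tvec': [-0.4553, 0.2106, 0.6748]}
```

View pics/top0.png

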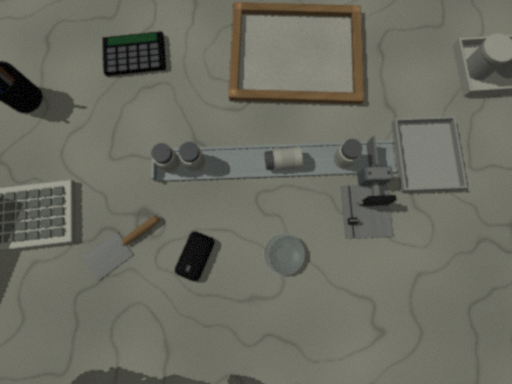

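View pics/side0.png

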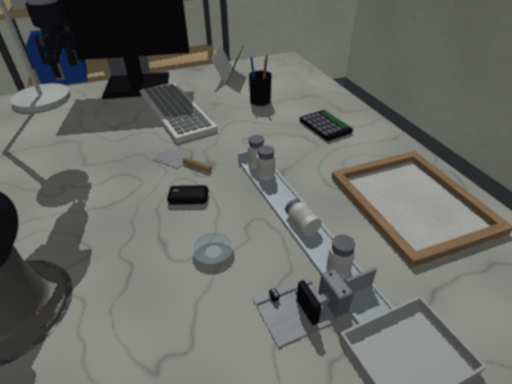

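The top view shows the lane running left–right at row ~160. Jar a is at (350,150), the tipped jar at (285,158), b and c at (190,153) and (165,155), the handle at (378,200) and the clip at (352,220). Next I measure these.

```bash
cat > h.py <<'E'
import numpy as np,cv2
from station import camera,calibration,manip
def cloud(n,d):
    c=calibration(n);R=cv2.Rodrigues(np.array(c["rvec"]))[0];K=np.array(c["mtx"]);t=np.array(c["tvec"]).ravel()
    v,u=np.mgrid[:d.shape[0],:d.shape[1]]
    P=np.stack([(u-K[0,2])/K[0,0]*d,(v-K[1,2])/K[1,1]*d,d],-1)
    return (P-t)@R   # world
def onplane(n,uv,z):
    c=calibration(n);R=cv2.Rodrigues(np.array(c["rvec"]))[0];K=np.array(c["mtx"]);t=np.array(c["tvec"]).ravel()
    uv=np.atleast_2d(uv).astype(float)
    r=np.c_[(uv-K[:2,2])/[K[0,0],K[1,1]],np.ones(len(uv))]@R;o=-R.T@t
    return o+r*((z-o[2])/r[:,2])[:,None]
E
python3 - <<'E'
from h import *
f=np.load("top0.npz");p,d=f["p"],f["d"];W=cloud("top",d)
for u,v,s in[(255,250,"table"),(230,160,"lane floor"),(190,153,"b"),(165,153,"c"),(349,150,"a"),(285,158,"jar"),(378,200,"handle"),(378,173,"housing"),(353,220,"clip")]:
    print(s,np.round(W[v,u],3))
# point sets by height in region around the lane
z=W[...,2]
v,u=np.mgrid[:384,:512]
reg=(u>145)&(u<400)&(v>130)&(v<245)
hsv=cv2.cvtColor(p,cv2.COLOR_RGB2HSV)
print("lane floor hsv",hsv[160,230],"table",hsv[200,250],"plate",hsv[225,375])
print("z noise",np.std(z[200:220,240:260]))
cv2.imwrite("pics/top_lane.png",cv2.resize(p[135:245,145:400,::-1],None,fx=3.1,fy=3.1,interpolation=cv2.INTER_CUBIC))
q=np.clip(z*2500,0,255).astype(np.uint8)[135:245,145:400]
cv2.imwrite("pics/z.png",cv2.resize(q,None,fx=3.1,fy=3.1,interpolation=0))
E
```

```text
table [0.406 0.056 0.001]
lane floor [0.61  0.121 0.003]
b [0.597 0.198 0.086]
c [0.596 0.25  0.084]
a [ 0.613 -0.134  0.087]
jar [ 0.603 -0.003  0.051]
handle [ 0.513 -0.197  0.065]
housing [ 0.573 -0.201  0.061]
clip [ 0.475 -0.155  0.023]
lane floor hsv [ 65  12 123] table [ 35  26 116] plate [ 50  15 102]
z noise 0.06865513640396452
```

View pics/top_lane.png

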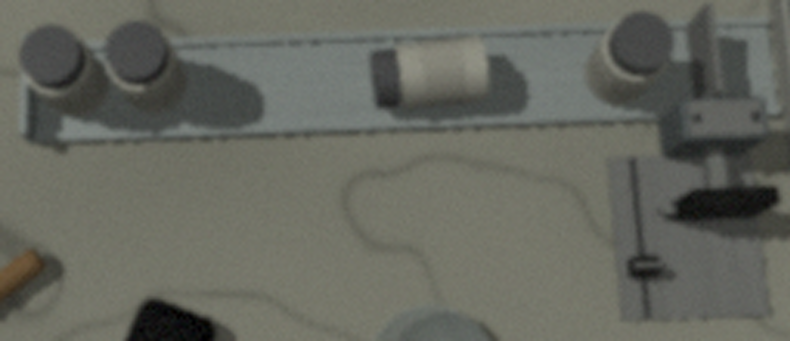

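View pics/z.png

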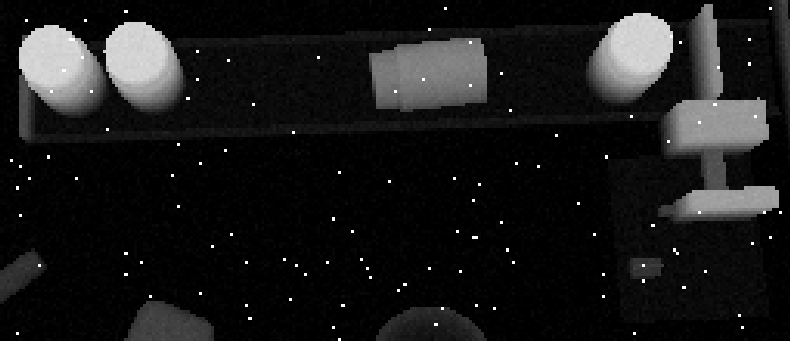

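The close-ups show the tipped jar at (370–488, 38–110) with its cap to the left (+y), the housing at (660–765, 98–150), the handle at (675–778, 185–220) and the clip at (645, 267). The depth is clean, so I measure from it.

Run:
```python
from h import *
f=np.load("top0.npz");p,d=f["p"],f["d"];d=cv2.medianBlur(d,3);W=cloud("top",d);z=W[...,2]
def rect(u0,u1,v0,v1,z0,z1,s):
    Q=W[v0:v1,u0:u1].reshape(-1,3);Q=Q[(Q[:,2]>z0)&(Q[:,2]<z1)]
    m=np.median(Q,0);Q=Q[np.linalg.norm(Q[:,:2]-m[:2],axis=1)<.3]
    r=cv2.minAreaRect(Q[:,:2].astype(np.float32)*1000);print(s,len(Q),np.round(r[0],1),np.round(r[1],1),round(r[2],1),"zmed",round(m[2],4));return r,Q
# image x0=145+u/3.1
rect(355,395,163,186,.056,.066,"housing")
rect(355,400,193,207,.058,.07,"handle top")
rect(344,362,214,226,.017,.03,"clip")
rect(262,304,145,172,.02,.06,"jar")
Q=rect(262,304,145,172,.045,.06,"jar ridge")[1]
l=cv2.fitLine(Q[:,:2].astype(np.float32),cv2.DIST_L2,0,.001,.001).ravel();print("ridge dir",l)
for n,a in(("a",(335,368,136,170)),("b",(178,206,140,170)),("c",(150,177,140,174))):
    rect(*a,.076,.092,n)
# lips: z 6..12mm; split top / bottom lip, line fits
Q=W[130:185,160:355].reshape(-1,3);Q=Q[(Q[:,2]>.0065)&(Q[:,2]<.012)]
mid=.60
for s in(Q[Q[:,0]>.62],Q[Q[:,0]<.59]):
    l=cv2.fitLine(s[:,:2].astype(np.float32),cv2.DIST_HUBER,0,.001,.001).ravel();print("lip",len(s),np.round(l,4),np.degrees(np.arctan(l[0]/l[1])))
```

```text
housing 376 [ 572.2 -202.2] [29.  60.2] 1.8 zmed 0.0607
handle top 195 [ 517.3 -205. ] [14.  58.3] 4.7 zmed 0.0634
clip 52 [ 474.7 -156. ] [11.1 17.9] 1.1 zmed 0.0201
jar 761 [607.5   1.1] [46.5 79.6] 8.6 zmed 0.0476
jar ridge 500 [608.8   1.2] [34.6 79.2] 6.0 zmed 0.0497
ridge dir [ 0.14205633 -0.98985857  0.6073294  -0.00101357]
a 316 [ 619.4 -140.7] [41.1 40.4] 0.5 zmed 0.0838
b 315 [602. 202.] [40.4 39.3] 4.7 zmed 0.0843
c 320 [597.1 260.9] [40.6 40.2] 50.4 zmed 0.0845
lip 405 [ 0.0673 -0.9977  0.6439  0.0425] -3.8567045
lip 516 [ 0.0685 -0.9977  0.573   0.0617] -3.9276564
```

```bash
python3 -m jog '[{"slide":[0,0,0],"spin":0.0383,"claw":-1},{"slide":[0,0,0],"spin":0.0383,"claw":-1},{"slide":[0,0,0],"spin":0.0383,"claw":-1},{"slide":[0,0,0],"spin":0.0383,"claw":-1},{"slide":[0,0,0],"spin":0.0383,"claw":-1},{"slide":[0,0,0],"spin":0.0383,"claw":-1},{"slide":[0,0,0],"spin":0.0383,"claw":-1},{"slide":[0,0,0],"spin":0.0383,"claw":-1},{"slide":[0,0,0],"spin":0.0383,"claw":-1}]'
python3 -m jog '[{"slide":[-1,0.7,0],"spin":0,"claw":-1},{"slide":[-1,0.7,0],"spin":0,"claw":-1},{"slide":[-1,0.7,0],"spin":0,"claw":-1},{"slide":[-1,0.7,0],"spin":0,"claw":-1},{"slide":[-1,0.7,0],"spin":0,"claw":-1},{"slide":[-1,0.7,0],"spin":0,"claw":-1},{"slide":[-1,0.7,0],"spin":0,"claw":-1},{"slide":[-1,0.7,0],"spin":0,"claw":-1},{"slide":[-1,0.7,0],"spin":0,"claw":-1},{"slide":[-1,0.7,0],"spin":0,"claw":-1},{"slide":[-1,0.7,0],"spin":0,"claw":-1},{"slide":[-1,0.7,0],"spin":0,"claw":-1},{"slide":[-1,0.7,0],"spin":0,"claw":-1},{"slide":[-1,0.7,0],"spin":0,"claw":-1},{"slide":[-1,0.7,0],"spin":0,"claw":-1},{"slide":[-1,0.7,0],"spin":0,"claw":-1},{"slide":[-1,0.7,0],"spin":0,"claw":-1},{"slide":[-1,0.7,0],"spin":0,"claw":-1},{"slide":[-1,0.7,0],"spin":0,"claw":-1},{"slide":[0,0,0],"spin":0,"claw":-1}]'
```

```text
clock: 0.85
position: [0.1783, 0.4936, 0.2479]
tcp_rot: [-180.0, 0.0, 97.7]
wrist_force: [-0.7, 0.0, 0.0]
grip_width: 1.002
gripper_force: 0.0
clock: 2.52
position: [0.5772, 0.0661, 0.2473]
tcp_rot: [180.0, 0.1, 97.9]
wrist_force: [-1.3, -0.8, -0.2]
grip_width: 1.0
gripper_force: 0.0
```

```bash
python3 -m jog '[{"slide":[-0.7,0.42,0.8],"spin":0,"claw":-1},{"slide":[-0.68,0.43,0.8],"spin":0,"claw":-1},{"slide":[0,0,1],"spin":0,"claw":-1},{"slide":[0,0,1],"spin":0,"claw":-1},{"slide":[0,0,1],"spin":0,"claw":-1},{"slide":[0,0,0.9],"spin":0,"claw":-1},{"slide":[0,0,0],"spin":0,"claw":-1},{"slide":[0,0,0],"spin":0,"claw":-1}]'
python3 - <<'E'
from h import *
p,d=camera("wrist");cv2.imwrite("pics/w1.png",p[:,:,::-1])
E
```

```text
clock: 3.18
position: [0.5994, 0.0395, 0.1099]
tcp_rot: [-179.8, -0.0, 98.1]
wrist_force: [0.4, -0.4, 0.1]
grip_width: 0.998
gripper_force: 0.0
```

View pics/w1.png

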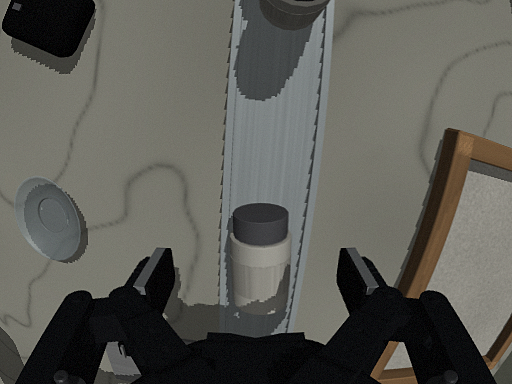

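The wrist view shows the tipped jar between the fingers: cap at (260,225), body below it, aligned with the tool. I correct 5 mm and go down.

```bash
python3 -m jog '[{"slide":[-0.2,0.11,0.8],"spin":0,"claw":-1},{"slide":[0,0,0.8],"spin":0,"claw":-1},{"slide":[0,0,0.8],"spin":0,"claw":-1},{"slide":[0,0,0.8],"spin":0,"claw":-1},{"slide":[0,0,0],"spin":0,"claw":-1},{"slide":[0,0,0],"spin":0,"claw":-1}]'
python3 -m jog '[{"slide":[0,0,0],"spin":0,"claw":-0.2},{"slide":[0,0,0],"spin":0,"claw":-0.1},{"slide":[0,0,0],"spin":0,"claw":-0.05},{"slide":[0,0,0],"spin":0,"claw":0},{"slide":[0,0,0],"spin":0,"claw":0.03},{"slide":[0,0,0],"spin":0,"claw":0.03},{"slide":[0,0,0],"spin":0,"claw":0.03},{"slide":[0,0,0],"spin":0,"claw":0.03}]'
```

```text
clock: 3.73
position: [0.6042, 0.0347, 0.0319]
tcp_rot: [180.0, 0.0, 98.1]
wrist_force: [0.7, -0.7, 0.1]
grip_width: 1.005
gripper_force: 0.0
clock: 4.4
position: [0.6043, 0.0347, 0.0317]
tcp_rot: [179.9, -0.0, 98.1]
wrist_force: [-0.5, 1.3, 7.0]
grip_width: 0.491
gripper_force: 8.6
```

```bash
python3 -m jog '[{"slide":[0,0,-0.3],"spin":0,"claw":0.04},{"slide":[0,0,-0.3],"spin":0,"claw":0.04},{"slide":[0,0,-0.3],"spin":0,"claw":0.04},{"slide":[0,0,-0.3],"spin":0,"claw":0.04},{"slide":[0,0,-0.3],"spin":0,"claw":0.04},{"slide":[0,0,-0.3],"spin":0,"claw":0.04},{"slide":[0,0,-0.2],"spin":0,"claw":0.04},{"slide":[0,0,0],"spin":0,"claw":0.04},{"slide":[0,0,0],"spin":0,"claw":0.04}]'
python3 - <<'E'
from h import *
p,d=camera("side");cv2.imwrite("pics/s2.png",cv2.resize(p[130:330,200:420,::-1],None,fx=2.7,fy=2.7))
E
```

```text
clock: 5.15
position: [0.6039, 0.0345, 0.0811]
tcp_rot: [180.0, 0.0, 98.1]
wrist_force: [-0.3, 0.0, -1.1]
grip_width: 0.485
gripper_force: 16.0
```

View pics/s2.png

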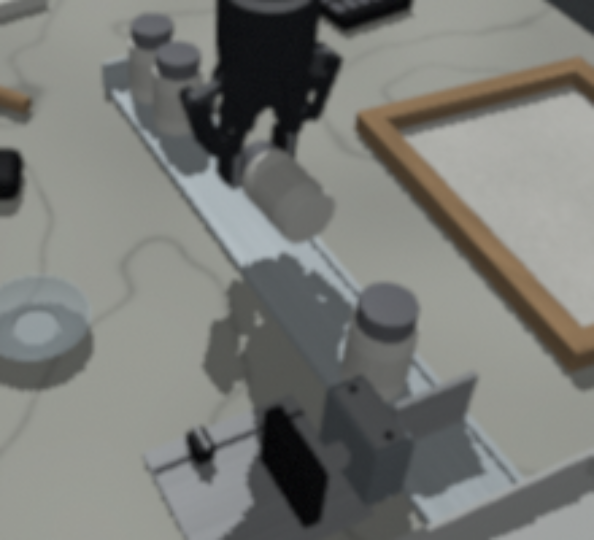

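The jar is held by its cap and still about level. I now loosen the grip in small steps so it can swing, and measure its tilt.

```bash
cat >> h.py <<'E'
def tilt():
    p,d=camera("side");W=cloud("side",cv2.medianBlur(d,3)).reshape(-1,3);V=p.max(2).ravel()
    pos=np.array(manip.get_obs()["position"]);a=np.radians(98)
    r=W-pos;s=r[:,:2]@[np.cos(a),np.sin(a)];c=r[:,:2]@[np.sin(a),-np.cos(a)]
    k=(abs(c)<.03)&(s<.04)&(s>-.1)&(W[:,2]>.014)&(W[:,2]<.11)&(V>75)
    Q=np.c_[s[k],W[k,2]].astype(np.float32)*1000
    b=cv2.minAreaRect(Q);print("n",k.sum(),"rect s,z",np.round(b[0]),np.round(b[1]),round(b[2],1),"s range",Q[:,0].min(),Q[:,0].max(),"z range",Q[:,1].min(),Q[:,1].max())
E
python3 -m jog '[{"slide":[0,0,0],"spin":0,"claw":0.03},{"slide":[0,0,0],"spin":0,"claw":0.03},{"slide":[0,0,0],"spin":0,"claw":0.03}]'
python3 -c "from h import *;tilt()"
python3 -m jog '[{"slide":[0,0,0],"spin":0,"claw":0.025},{"slide":[0,0,0],"spin":0,"claw":0.025},{"slide":[0,0,0],"spin":0,"claw":0.025}]'
python3 -c "from h import *;tilt()"
```

```text
clock: 5.45
position: [0.6035, 0.0346, 0.0804]
tcp_rot: [-180.0, -0.0, 98.1]
wrist_force: [1.4, -0.3, -1.6]
grip_width: 0.482
gripper_force: 11.5
n 835 rect s,z [-32.  79.] [91. 47.] 4.9 s range -76.41445 13.441948 z range 52.09886 101.4191
clock: 5.75
position: [0.6037, 0.0345, 0.0807]
tcp_rot: [-180.0, -0.0, 98.1]
wrist_force: [0.2, -0.1, -2.2]
grip_width: 0.488
gripper_force: 7.0
n 679 rect s,z [-24.  68.] [103.  41.] 44.9 s range -72.48302 11.969072 z range 25.923697 109.05191
```

```bash
python3 -m jog '[{"slide":[0,0,0],"spin":0,"claw":0.025},{"slide":[0,0,0],"spin":0,"claw":0.025}]'
python3 - <<'E'
from h import *
tilt()
p,d=camera("side");cv2.imwrite("pics/s3.png",cv2.resize(p[150:290,250:390,::-1],None,fx=2.7,fy=2.7))
E
```

```text
clock: 5.97
position: [0.6037, 0.0345, 0.0808]
tcp_rot: [180.0, -0.0, 98.1]
wrist_force: [-0.3, 0.0, -1.8]
grip_width: 0.484
gripper_force: 6.8
n 672 rect s,z [-22.  66.] [103.  43.] 48.3 s range -71.01388 11.856856 z range 22.709791 109.54707
```

View pics/s3.png

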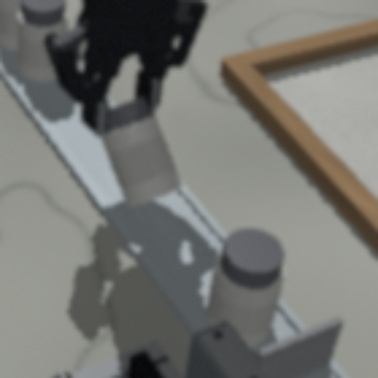

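The jar hangs about 48° down and is creeping further. I loosen slightly more.

```bash
python3 -m jog '[{"slide":[0,0,0],"spin":0,"claw":0.022},{"slide":[0,0,0],"spin":0,"claw":0.022},{"slide":[0,0,0],"spin":0,"claw":0.022}]'
python3 -c "from h import *;tilt()"
python3 -m jog '[{"slide":[0,0,0],"spin":0,"claw":0.021},{"slide":[0,0,0],"spin":0,"claw":0.021},{"slide":[0,0,0],"spin":0,"claw":0.021}]'
python3 -c "from h import *;tilt()"
```

```text
clock: 6.32
position: [0.6038, 0.0346, 0.0809]
tcp_rot: [180.0, -0.0, 98.1]
wrist_force: [-0.4, 1.1, -1.1]
grip_width: 0.491
gripper_force: 4.2
n 671 rect s,z [-20.  64.] [104.  43.] 54.2 s range -65.376945 13.201364 z range 18.32434 109.97865
clock: 6.62
position: [0.6038, 0.0345, 0.0809]
tcp_rot: [180.0, -0.0, 98.1]
wrist_force: [-1.1, 0.0, -0.7]
grip_width: 0.491
gripper_force: 3.3
n 670 rect s,z [-19.  63.] [104.  43.] 53.1 s range -65.7534 14.08012 z range 18.623148 108.97071
```

```bash
python3 -m jog '[{"slide":[0,0,0],"spin":0,"claw":0.019},{"slide":[0,0,0],"spin":0,"claw":0.019},{"slide":[0,0,0],"spin":0,"claw":0.019}]'
python3 -c "from h import *;tilt()"
python3 -m jog '[{"slide":[0,0,0],"spin":0,"claw":0.018},{"slide":[0,0,0],"spin":0,"claw":0.018},{"slide":[0,0,0],"spin":0,"claw":0.018}]'
python3 -c "from h import *;tilt()"
```

```text
clock: 6.92
position: [0.6038, 0.0345, 0.0808]
tcp_rot: [180.0, -0.0, 98.1]
wrist_force: [-0.1, -0.2, -0.5]
grip_width: 0.493
gripper_force: 1.7
n 670 rect s,z [-19.  63.] [104.  44.] 53.9 s range -65.80026 14.873248 z range 17.69733 109.608444
clock: 7.22
position: [0.6038, 0.0345, 0.0808]
tcp_rot: [180.0, -0.0, 98.1]
wrist_force: [0.3, -0.0, -0.7]
grip_width: 0.49
gripper_force: 1.0
n 672 rect s,z [-18.  62.] [104.  44.] 51.9 s range -64.823074 16.625921 z range 17.088615 107.72745
```

```bash
python3 -m jog '[{"slide":[0,0,0],"spin":0,"claw":0.024},{"slide":[0,0,0],"spin":0,"claw":0.024},{"slide":[0,0,-0.15],"spin":0,"claw":0.024},{"slide":[0,0,-0.15],"spin":0,"claw":0.024},{"slide":[0,0,0],"spin":0,"claw":0.022},{"slide":[0,0,0],"spin":0,"claw":0.022},{"slide":[0,0,0],"spin":0,"claw":0.022}]'
python3 -c "from h import *;tilt()"
```

```text
clock: 7.85
position: [0.6037, 0.0345, 0.0884]
tcp_rot: [180.0, -0.0, 98.1]
wrist_force: [-0.5, -1.4, -2.1]
grip_width: 0.489
gripper_force: 4.1
n 677 rect s,z [-20.  68.] [103.  39.] 48.6 s range -62.876583 15.359071 z range 22.105654 108.966835
```

```bash
python3 -m jog '[{"slide":[0,0,0],"spin":0,"claw":0.0205},{"slide":[0,0,0],"spin":0,"claw":0.0205},{"slide":[0,0,0],"spin":0,"claw":0.0205},{"slide":[0,0,0],"spin":0,"claw":0.0205},{"slide":[0,0,0],"spin":0,"claw":0.0205}]'
python3 - <<'E'
from h import *
tilt()
p,d=camera("side");cv2.imwrite("pics/s4.png",cv2.resize(p[150:290,250:390,::-1],None,fx=4,fy=4))
E
```

```text
clock: 8.32
position: [0.6037, 0.0345, 0.0882]
tcp_rot: [-180.0, -0.0, 98.1]
wrist_force: [-0.2, -0.5, -1.1]
grip_width: 0.489
gripper_force: 2.3
n 564 rect s,z [-5. 61.] [96. 42.] 86.0 s range -26.116987 17.71369 z range 14.013795 108.426
```

View pics/s4.png

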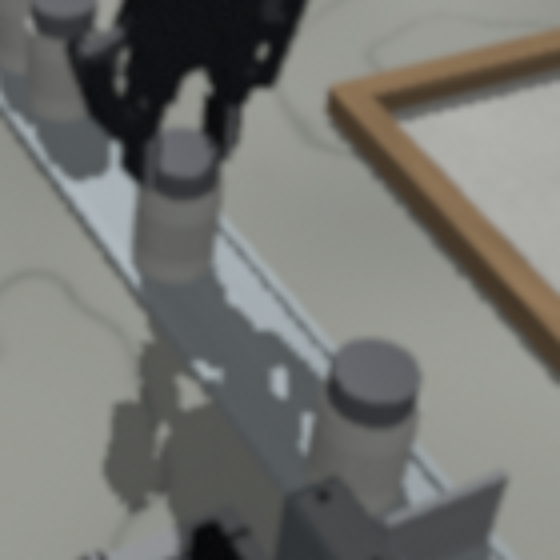

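The jar now hangs upright over the lane. I centre it and lower it.

```bash
python3 -m jog '[{"slide":[0,0.1,0],"spin":0,"claw":0.0215},{"slide":[0,0.1,0.06],"spin":0,"claw":0.0215},{"slide":[0,0,0.06],"spin":0,"claw":0.0215},{"slide":[0,0,0.06],"spin":0,"claw":0.0215},{"slide":[0,0,0.06],"spin":0,"claw":0.0215},{"slide":[0,0,0.06],"spin":0,"claw":0.0215},{"slide":[0,0,0.06],"spin":0,"claw":0.0215},{"slide":[0,0,0],"spin":0,"claw":0.0215}]'
python3 -c "from h import *;tilt()"
```

```text
clock: 9.08
position: [0.6095, 0.0358, 0.0812]
tcp_rot: [179.8, -0.0, 98.1]
wrist_force: [-1.0, 3.9, 13.0]
grip_width: 0.487
gripper_force: 10.4
n 534 rect s,z [-4. 62.] [98. 41.] 84.1 s range -24.878328 19.41021 z range 14.050135 109.38333
```

```bash
python3 -m jog '[{"slide":[0,0,0],"spin":0,"claw":0.018},{"slide":[0,0,0],"spin":0,"claw":0.01},{"slide":[0,0,0],"spin":0,"claw":0},{"slide":[0,0,0],"spin":0,"claw":0},{"slide":[0,0,0],"spin":0,"claw":-0.05}]'
python3 - <<'E'
from h import *
tilt()
E
python3 -m jog '[{"slide":[0,0,0],"spin":0,"claw":-0.1},{"slide":[0,0,0],"spin":0,"claw":-0.2},{"slide":[0,0,0],"spin":0,"claw":-0.4},{"slide":[0,0,0],"spin":0,"claw":-0.6},{"slide":[0,0,0],"spin":0,"claw":-0.6},{"slide":[0,0,0],"spin":0,"claw":-0.6}]'
python3 - <<'E'
from h import *
tilt()
p,d=camera("side");cv2.imwrite("pics/s5.png",cv2.resize(p[150:290,250:390,::-1],None,fx=3,fy=3))
E
```

```text
clock: 9.55
position: [0.6098, 0.0355, 0.0807]
tcp_rot: [179.8, 0.0, 98.1]
wrist_force: [0.7, 2.0, 9.2]
grip_width: 0.524
gripper_force: 4.7
n 548 rect s,z [-3. 59.] [95. 41.] 82.7 s range -24.532543 20.538158 z range 14.031095 105.29043
clock: 10.1
position: [0.6084, 0.0352, 0.0789]
tcp_rot: [-179.9, -0.0, 98.1]
wrist_force: [-0.0, 0.2, -1.1]
grip_width: 0.803
gripper_force: 0.0
n 613 rect s,z [-4. 50.] [77. 41.] 83.1 s range -24.45007 20.090313 z range 14.107724 86.51811
```

View pics/s5.png

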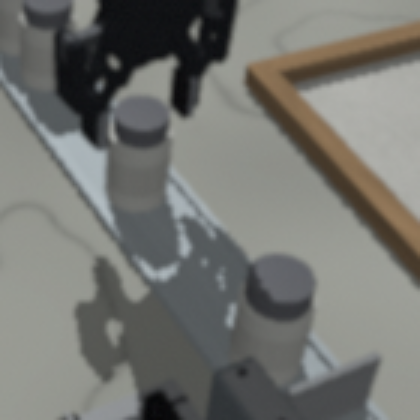

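The jar stands free with the fingers clear. I lift off and move over to the handle.

```bash
python3 -m jog '[{"slide":[0,0,-0.5],"spin":0,"claw":-0.6},{"slide":[0,0,-1],"spin":0,"claw":-0.6},{"slide":[0,0,-1],"spin":0,"claw":-0.6},{"slide":[0,0,-1],"spin":0,"claw":-0.6},{"slide":[0,0,-1],"spin":0.0233,"claw":0.06},{"slide":[-0.93,-0.43,0],"spin":0,"claw":0.06},{"slide":[-0.94,-0.43,0],"spin":0,"claw":0.06},{"slide":[-0.94,-0.43,0],"spin":0,"claw":0.06},{"slide":[-0.94,-0.43,0],"spin":0,"claw":0.06},{"slide":[-0.94,-0.43,0],"spin":0,"claw":0.06},{"slide":[-0.94,-0.43,0],"spin":0,"claw":0.06},{"slide":[-0.94,-0.43,0],"spin":0,"claw":0.06},{"slide":[-0.93,-0.43,0],"spin":0,"claw":0.06},{"slide":[-0.93,-0.43,0],"spin":0,"claw":0.06},{"slide":[-0.93,-0.43,0],"spin":0,"claw":0.06},{"slide":[0,0,0],"spin":0,"claw":0.06},{"slide":[0,0,0],"spin":0,"claw":0.06}]'
python3 - <<'E'
from h import *
p,d=camera("wrist");np.savez("w.npz",p=p,d=d);cv2.imwrite("pics/w6.png",p[:,:,::-1])
# jar check from top
p,d=camera("top");W=cloud("top",cv2.medianBlur(d,3)).reshape(-1,3)
k=(abs(W[:,1]-.035)<.045)&(abs(W[:,0]-.609)<.045)&(W[:,2]>.078)&(W[:,2]<.095)
print("jar cap",k.sum(),W[k].mean(0))
E
```

```text
clock: 11.62
position: [0.5168, -0.2066, 0.1917]
tcp_rot: [-180.0, -0.0, 93.7]
wrist_force: [-0.6, 0.8, -0.1]
grip_width: 0.467
gripper_force: 0.0
jar cap 303 [0.60869159 0.03703298 0.08398671]
```

View pics/w6.png

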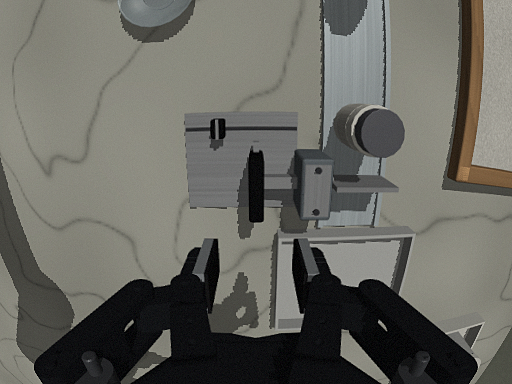

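The wrist view shows the handle at (256,185) midway between the fingers, the clip at (218,128) and the pointer at about (255,150); the jar cap measured at z = 84 mm confirms it stands. I descend and close.

```bash
python3 -m jog '[{"slide":[0,0,1],"spin":0,"claw":0.06},{"slide":[0,0,1],"spin":0,"claw":0.06},{"slide":[0,0,1],"spin":0,"claw":0.06},{"slide":[0,0,0.8],"spin":0,"claw":0.06},{"slide":[0,0,0.5],"spin":0,"claw":0.06},{"slide":[0,0,0.5],"spin":0,"claw":0.06},{"slide":[0,0,0.4],"spin":0,"claw":0.06},{"slide":[0,0,0.25],"spin":0,"claw":0.06},{"slide":[0,0,0],"spin":0,"claw":0.06}]'
python3 -m jog '[{"slide":[0,0,0],"spin":0,"claw":0.4},{"slide":[0,0,0],"spin":0,"claw":0.6},{"slide":[0,0,0],"spin":0,"claw":0.7},{"slide":[0,0,0],"spin":0,"claw":0.8},{"slide":[0,0,0],"spin":0,"claw":1},{"slide":[0,0,0],"spin":0,"claw":1},{"slide":[0,0,0],"spin":0,"claw":1},{"slide":[0,0,0],"spin":0,"claw":1}]'
```

```text
clock: 12.47
position: [0.517, -0.2045, 0.0544]
tcp_rot: [-179.9, -0.1, 93.9]
wrist_force: [-0.7, 0.9, 0.6]
grip_width: 0.467
gripper_force: 0.0
clock: 13.13
position: [0.5172, -0.2057, 0.0565]
tcp_rot: [180.0, 0.0, 93.9]
wrist_force: [-3.4, 1.0, 5.9]
grip_width: 0.154
gripper_force: 59.3
```

```bash
python3 -m jog '[{"slide":[0,-0.2,0],"spin":0,"claw":1},{"slide":[0,-0.2,0],"spin":0,"claw":1},{"slide":[0,-0.2,0],"spin":0,"claw":1},{"slide":[0,-0.2,0],"spin":0,"claw":1},{"slide":[0,-0.2,0],"spin":0,"claw":1},{"slide":[0,-0.2,0],"spin":0,"claw":1},{"slide":[0,-0.2,0],"spin":0,"claw":1},{"slide":[0,0,0],"spin":0,"claw":1},{"slide":[0,0,0],"spin":0,"claw":1},{"slide":[0,0,0],"spin":0,"claw":1}]'
python3 - <<'E'
from h import *
O=np.array([.6251,-.1986]);a=np.radians(3.9);ex=np.array([np.cos(a),np.sin(a)]);ey=np.array([-ex[1],ex[0]])
ims=[]
for n in("top","side"):
    p,d=camera(n);W=cloud(n,d);r=W[...,:2]-O;x=r@ex;y=r@ey;z=W[...,2]
    V=p.max(2)
    k=(x>-.165)&(x<-.125)&(y>.035)&(y<.075)&(z>.012)&(z<.032)
    print(n,"clip",k.sum(),x[k].mean(),np.percentile(x[k],[3,97]),y[k].min())
    k=(x>-.185)&(x<-.1)&(y>.031)&(y<.042)&(z>.013)&(z<.023)
    print(n,"pointer",k.sum(),x[k].mean() if k.any() else 0,np.round(y[k],3))
    k=(abs(z-.063)<.006)&(x>-.18)&(x<-.1)&(abs(y)<.031);print("handle top",k.sum(),np.median(x[k]))
    v,u=np.where((x>-.19)&(x<-.08)&(y>-.04)&(y<.09)&(z<.07)&(z>-.01))
    c=p[v.min():v.max(),u.min():u.max(),::-1];print(u.min(),v.min(),c.shape);ims.append(cv2.resize(c,(400,400),interpolation=cv2.INTER_CUBIC))
cv2.imwrite("pics/g7.png",np.hstack(ims))
print(manip.get_obs()["position"])
E
```

```text
clock: 13.97
position: [0.4841, -0.208, 0.0565]
tcp_rot: [179.7, 0.1, 93.9]
wrist_force: [6.8, 3.3, 2.1]
grip_width: 0.156
gripper_force: 59.5<stdin>:8: RuntimeWarning: Mean of empty slice.
  ret = ret.dtype.type(ret / rcount)
Traceback (most recent call last):
IndexError: index -1 is out of bounds for axis 0 with size 0
```

```bash
cat >> h.py <<'E'
O=np.array([.6251,-.1986]);_a=np.radians(3.9);ex=np.array([np.cos(_a),np.sin(_a)]);ey=np.array([-ex[1],ex[0]])
def wcloud(d,c):
    R=cv2.Rodrigues(np.array(c["rvec"]))[0];K=np.array(c["mtx"]);t=np.array(c["tvec"]).ravel()
    v,u=np.mgrid[:d.shape[0],:d.shape[1]];X=(u-K[0,2])/K[0,0];Y=(v-K[1,2])/K[1,1];th=np.hypot(X,Y)+1e-9
    s=np.tan(th)/th;P=np.stack([X*s*d,Y*s*d,d],-1);return (P-t)@R
def st(n,W,p):
    r=W[...,:2]-O;x=(r@ex)*1000;y=(r@ey)*1000;z=W[...,2]*1000
    for s,k in(("clip",(x>-170)&(x<-125)&(y>44)&(y<75)&(z>12)&(z<32)),("pointer",(x>-185)&(x<-95)&(y>31.5)&(y<41)&(z>12)&(z<26)),
      ("handle top",(abs(z-64)<5)&(x>-185)&(x<-95)&(abs(y)<31))):
        if k.any(): print(n,s,k.sum(),"x",np.round(np.percentile(x[k],[2,50,98]),1),"mid y",np.round(np.median(y[k]),1),"z",np.round(np.median(z[k]),1))
        else: print(n,s,"none")
E
python3 - <<'E'
from h import *
for n in("top","side"):
    f=np.load(n+"0.npz");st(n+"0",cloud(n,f["d"]),f["p"])
p,d=camera("side");st("side",cloud("side",d),p)
c=calibration("wrist");p,d=camera("wrist");np.savez("wg.npz",p=p,d=d,**{k:np.array(v) for k,v in c.items()});st("wrist",wcloud(d,c),p)
E
```

```text
top0 clip 64 x [-154.1 -148.4 -141.6] mid y 54.3 z 20.0
top0 pointer 17 x [-111.2 -107.6 -105. ] mid y 37.1 z 23.2
top0 handle top 191 x [-114.9 -108.6 -101.7] mid y 1.5 z 63.6
side0 clip 65 x [-154.  -148.4 -140.7] mid y 53.1 z 20.5
side0 pointer 13 x [-145.9 -110.6 -109.3] mid y 37.5 z 19.1
side0 handle top 269 x [-115.3 -109.5 -102. ] mid y -4.0 z 63.9
side clip 7 x [-144.8 -142.3 -140.3] mid y 59.4 z 20.0
side pointer none
side handle top 219 x [-160.9 -141.  -123. ] mid y -10.6 z 64.1
wrist clip 883 x [-153.8 -146.6 -140. ] mid y 54.0 z 19.5
wrist pointer 214 x [-143.9 -141.1 -138.4] mid y 37.1 z 23.1
wrist handle top 3576 x [-158.1 -141.3 -124.1] mid y 8.9 z 63.2
```

```bash
python3 -m jog '[{"slide":[0,-0.12,0],"spin":0,"claw":1},{"slide":[0,-0.12,0],"spin":0,"claw":1},{"slide":[0,0,0],"spin":0,"claw":1},{"slide":[0,0,0],"spin":0,"claw":1},{"slide":[0,0,0],"spin":0,"claw":1},{"slide":[0,0,0],"spin":0,"claw":1},{"slide":[0,0,0],"spin":0,"claw":1},{"slide":[0,0,0],"spin":0,"claw":1}]'
python3 - <<'E'
from h import *
c=calibration("wrist");p,d=camera("wrist");W=wcloud(d,c);st("wrist",W,p)
for n,W in(("wrist",W),("side",cloud("side",cv2.medianBlur(camera("side")[1],3)))):
  for s,(x,y) in dict(jar=(.6087,.037),a=(.6194,-.1407),b=(.602,.202),c=(.597,.261)).items():
    k=(np.hypot(W[...,0]-x,W[...,1]-y)<.03)&(W[...,2]>.079)&(W[...,2]<.095)
    print(n,s,k.sum(),W[k].mean(0) if k.any() else "")
E
```

```text
clock: 14.78
position: [0.4783, -0.2084, 0.0565]
tcp_rot: [179.7, 0.1, 93.9]
wrist_force: [6.6, 3.9, 2.5]
grip_width: 0.152
gripper_force: 59.5
wrist clip 859 x [-153.6 -147.  -140.3] mid y 54.0 z 19.4
wrist pointer 209 x [-149.8 -147.  -144.2] mid y 37.1 z 23.3
wrist handle top 3581 x [-164.  -147.1 -129.9] mid y 8.9 z 63.2
wrist jar 0 
wrist a 1 [ 0.59795123 -0.14681275  0.07926652]
wrist b 0 
wrist c 0 
side jar 0 
side a 334 [ 0.61833521 -0.14442672  0.08386226]
side b 0 
side c 21 [0.61205036 0.26426574 0.08436101]
```

```bash
python3 -c "
from station import workorder
print(workorder.hand_in())"
```

```text
the job is handed in; nothing more can be done
None
```

The jar is upright in its gap, and the gripper is still holding the gate handle with the pointer measured level with the clip's middle; I handed the job in at about 15 s, but no verdict came back. The arm hid the jar from the cameras at the end, so its standing was last confirmed just before I took the handle.

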